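Press-test the backed panel of a bench riser, then stand the bottle on it

TASK

One of the three white panels in the top of the low riser has a hidden beam under it: it is the one with two large dark screw heads on its centre line. Press down on the middle of that panel with the closed fingertips until it stops giving and pushes back firmly on the beam, then let it up again. Then stand the amber bottle from the front of the bench upright on that same panel, midway between its two screw heads, and let go of it.

Things in the scene. Friction and masses are not known exactly. Their poses are not given: they have to be found in the camera images.
- panel_backed: white riser panel over the beam, 180 (own x) x 80 (y) x 6 mm; origin: middle of its upper face, 45 mm above the bench. Only it has two flush dark 16 mm screw heads, at x = +-60 mm (all three panels have tiny corner pins). Pressed, it sinks on an 800 N/m spring (starts at 0.4 N), meets the beam at 4 mm and about 3.6 N and is then nearly rigid; springs back. Its neighbours sink 14 mm.
- bottle: amber round bottle, black cap, 44 mm diameter, 92 mm high, 0.06 to 0.13 kg, standing on the bench to the right of the riser; origin: centre of its underside, z up. Its straight body can be held from above 25 to 45 mm over its foot. Bystanders: a like bottle far off at the back of the bench, a taller white one with a green cap, a small dropper bottle.
- riser: low fixed grey riser, 204 mm deep (own x) x 266 mm wide (y) x 45 mm high; origin: centre of its underside, z up. Its top holds three white panels side by side along y at 82 mm spacing, flush with the 9 mm rim. The panel over the beam may be any of the three; a thin test plate (67 x 52 x 5 mm) lies on one of the others.
There are look-alikes about, which are no part of the job. What is shaped like the bottle but blue or pink is not meant.

How it is judged:
On the way:
1. before the bottle stands there, the fingertips press the panel over the beam down onto the beam: at least 3.5 mm down and with more than 4 N (z of panel_backed in the frame of riser below 0.0415 m and contact force between the fingers and panel_backed above 4 N and horizontal distance between bottle and panel_backed above 0.06 m), for 0.1 s.
At the end, for the whole second after the job is handed in: The amber bottle stands upright (within about 10 degrees) and at rest on the panel over the beam, its centre within 35 mm lengthways and 20 mm sideways of the panel's middle, after the panel was first pressed onto its beam with the fingertips (x of bottle in the frame of panel_backed between -0.035 and 0.035 m and y of bottle in the frame of panel_backed between -0.02 and 0.02 m and z of bottle in the frame of panel_backed between -0.004 and 0.006 m and angle between bottle's own z axis and vertical below 0.17 rad and linear speed of bottle below 0.02 m/s); the robot touches nothing.
It also fails if it takes over 61 s, if anything falls off the work surface, if the arm or the gripper's body presses on something with over 40 N, if the wrist force passes 120 N, or if a joint passes its speed limit or range.

ROBOT

A 7-joint arm with a two-finger parallel gripper is mounted at the origin on a cart in front of the work surface, level with it; the furniture and walls round the work are solid. World frame = base frame: x ahead of the robot, y to its left, z up, the work surface at z = 0. Lengths are in m, angles in rad, forces in N, time in s.
With the tool pointing down it reaches from about 0.4 to 0.85 m from the base axis. Payload 10.4 kg.
Tool frame: the origin (TCP) lies at the very end of the fingers, on their centre line; the grasp point (between the pads) lies 19 mm behind it; z points along the fingers, y is the direction in which the jaws open and shut (so a half turn about z gives the same grasp; the last joint's range is limited). The gripper opens to 87 mm and grips with 3 to 60 N. Pads are 19 mm wide; open, the fingers measure 117 mm over their backs; the gripper's body (75 mm by 190 mm) begins 51 mm behind the grasp point.
Start: joints at [1.276, 0.332, -0.065, 1.46, 0.022, 1.35, -0.088], TCP at [0.168, -0.602, 0.223] pointing down, gripper open.
Joint ranges: [-2.6, 2.6], [-0.5, 2.12], [-1.47, 1.34], [0.16, 2.42], [-1.27, 4.41], [0.06, 2.06], [-2.6, 2.6]. Speed limits (rad/s): [2.22, 2.22, 2.79, 2.79, 3.14, 3.14, 3.14].

INTERFACE

Orientations are given as a rotation vector (axis times angle).
In Python, from workcell import * gives the robot as it stands. Calls block until the motion is done:
- move_to(position, orientation): joint-space move of the TCP to a pose.
- servo_line(position, orientation=None, v=0.15): straight line of the TCP; orientation=None keeps the orientation; v is the mean speed in m/s.
- move_j(angles): joint-space move.
- gripper_open() and grasp(): open the fingers fully, or close them until they stop; the grip force is fixed at half the most.
- pause(seconds).
- inverse_kinematics(position, orientation): joint angles nearest the present ones, or None.
- sense(): the state.
- camera(name): name is "scene" or "top" or "wrist"; returns a dict with "pixels" (384x512x3 uint8, red, green, blue), "mtx" (3x3 intrinsics, pixels), "rvec" (rotation vector, rad) and "tvec" (3), from world to camera coordinates, as OpenCV has them; the wrist camera has in their place "T_tool_cam" (4x4, takes a point from camera to tool coordinates, whose origin is the TCP and whose axes are the flange's). Camera axes: x right, y down, z forward; pixel columns grow to the right and rows downward; lengths in m; the calibration is good to about 2 mm. The wrist camera is an equidistant fisheye: a pixel r from the principal point sees the ray r / f radians off the axis. A picture is of the moment at which its call begins: read the wrist's pose just before it. There is no depth.
A pose or a line that the arm cannot do raises MotionError and nothing moves.
- job_done(): hands the job in, once; it reports no verdict.
The state is a dict: "time_s": time; "joint_positions": joint angles; "dq": joint speeds; "joint_torque": joint torques, N m; "position": TCP position; "eef_rot": TCP orientation; "ft_force": force on the tool from outside, world axes, zero at the start; "wrist_torque": the same for the moment, N m; "opening": finger opening in m.
Only numpy, scipy, OpenCV 4.12 (cv2) and the standard library are available. Lean on these libraries where they do the work, as an engineer would, in place of code of your own. Each camera call takes 0.05 s, during which the arm holds its last target.

## Working session

There is one attempt and no reset: what is moved stays moved. The work goes in short steps, each a Python script; the robot and the scene stay as the last script left them, time stands still between calls to the robot, and variables do not carry over. Pictures are saved under pics/ and viewed, and the job is handed in when it is done.

```bash
mkdir -p pics; ls
python3 - <<'E'
from workcell import *
import cv2,numpy as np
s=sense();print(s)
for n in ["scene","top","wrist"]:
    c=camera(n);cv2.imwrite(f"pics/{n}0.png",c["pixels"][:,:,::-1])
    np.savez(f"{n}0.npz",**c)
    print(n,{k:v for k,v in c.items() if k!="pixels"})
E
```

```text
pics
{'time_s': 0.0, 'joint_positions': array([ 1.27640002,  0.3328746 , -0.0647345 ,  1.46092328,  0.0216394 ,
        1.34990936, -0.08847783]), 'dq': array([ 0.00127737, -0.00070868, -0.00029702,  0.00122168, -0.00159953,
        0.00159139,  0.00017047]), 'joint_torque': array([-9.56452436e-05, -6.23257470e+01,  2.42417562e-02, -3.89893055e+01,
       -6.14387915e-02,  3.98320402e-02,  1.47364744e-04]), 'position': array([ 0.16768744, -0.60168698,  0.22176095]), 'eef_rot': array([-3.11123339e+00, -4.25566306e-01,  4.45066258e-04]), 'ft_force': array([0.65635977, 0.08655334, 0.74745284]), 'wrist_torque': array([-0.00052024, -0.04474729,  0.01405743]), 'opening': 0.08687429148401396}
scene {'mtx': array([[372.14136397,   0.        , 256.86004647],
       [  0.        , 372.14136397, 198.08130824],
       [  0.        ,   0.        ,   1.        ]]), 'rvec': array([ 1.42553925, -2.20951381,  0.84298491]), 'tvec': array([0.13401157, 0.43200107, 0.55351714])}
top {'mtx': array([[420.10179198,   0.        , 251.65576363],
       [  0.        , 420.10179198, 192.43251284],
       [  0.        ,   0.        ,   1.        ]]), 'rvec': array([ 2.01620807, -2.18386175,  0.25369584]), 'tvec': array([-0.05670902,  0.53571001,  0.93085098])}
wrist {'mtx': array([[297.31863964,   0.        , 256.9157832 ],
       [  0.        , 297.31863964, 193.50957107],
       [  0.        ,   0.        ,   1.        ]]), 'T_tool_cam': array([[ 6.40510287e-05, -9.55553215e-01, -2.94818673e-01,
         8.05944858e-02],
       [ 9.99999763e-01,  2.63345979e-04, -6.36289693e-04,
         9.19636031e-04],
       [ 6.85647974e-04, -2.94818563e-01,  9.55553005e-01,
        -1.62508233e-01],
       [ 0.00000000e+00,  0.00000000e+00,  0.00000000e+00,
         1.00000000e+00]])}
```

View pics/scene0.png

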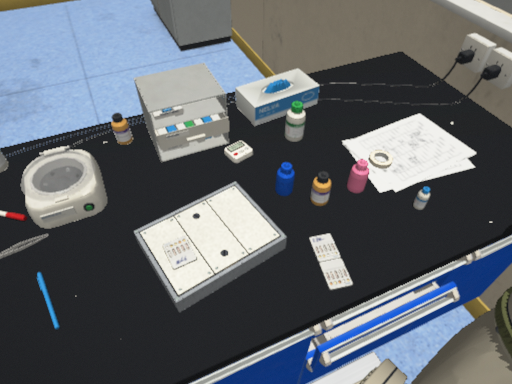

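View pics/top0.png

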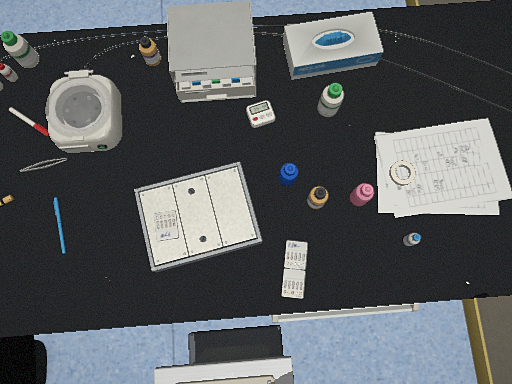

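View pics/wrist0.png

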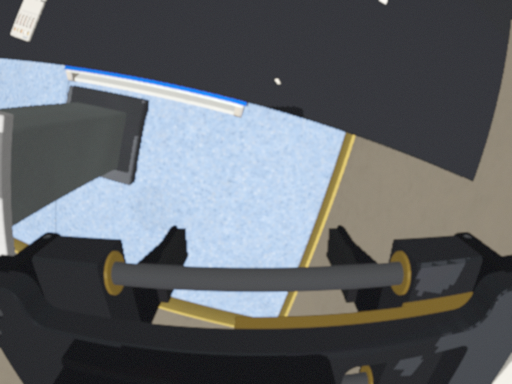

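The scene image shows the riser at about (210,240). In the top image the screw heads are at about (191,191) and (203,239), both on the middle panel. The test plate is on the left panel at (166,224).

Bottle candidates in the top image:
- Amber at (318,197): front of the bench, right of the riser. This fits the description.
- Amber at (150,50): far back, a bystander.
- Blue at (289,174) and pink at (362,194): wrong colours.
- White with green cap at (330,99) and the dropper at (412,239): bystanders.

I'll confirm this in an enlarged crop.

Run:
```python
import cv2,numpy as np
t=cv2.imread("pics/top0.png");s=cv2.imread("pics/scene0.png")
a=cv2.resize(t[155:280,125:385],None,fx=3,fy=3,interpolation=cv2.INTER_CUBIC)
cv2.imwrite("pics/crop_top.png",a)
b=cv2.resize(s[150:305,130:390],None,fx=3,fy=3,interpolation=cv2.INTER_CUBIC)
cv2.imwrite("pics/crop_scene.png",b)
```

```text
(no output)
```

View pics/crop_top.png

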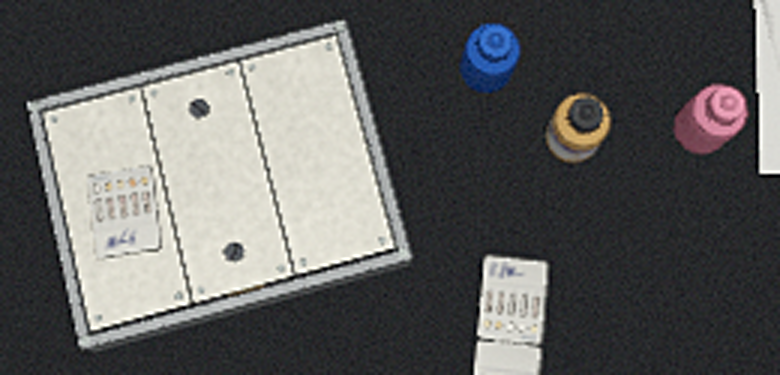

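View pics/crop_scene.png

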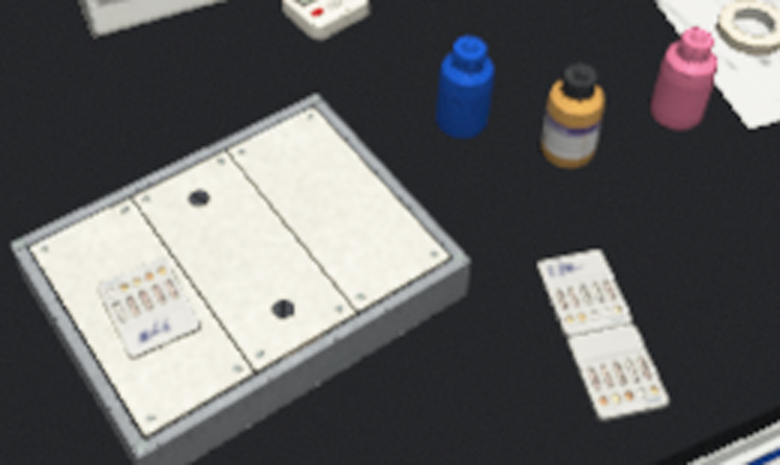

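The crops show two screw heads on the middle panel only, at top-crop (199,108) and (234,251). The amber bottle with the black cap is at top-crop (580,125), between the blue and pink ones.

```bash
cat > h.py <<'E'
import cv2,numpy as np
from scipy.optimize import least_squares
def cam(n): return np.load(n+".npz")
def ray(c,uv):
    R,_=cv2.Rodrigues(c["rvec"]);o=-R.T@c["tvec"]
    d=R.T@np.linalg.inv(c["mtx"])@np.array([uv[0],uv[1],1.]);return o,d/np.linalg.norm(d)
def atz(c,uv,z):
    o,d=ray(c,uv);return o+d*(z-o[2])/d[2]
def tri(rs):
    A=sum(np.eye(3)-np.outer(d,d) for o,d in rs);b=sum((np.eye(3)-np.outer(d,d))@o for o,d in rs)
    return np.linalg.solve(A,b)
def proj(c,p): return cv2.projectPoints(np.atleast_2d(p).astype(float),c["rvec"],c["tvec"],c["mtx"],None)[0][:,0]
E
python3 - <<'E'
from h import *
T=cam("top0");S=cam("scene0")
ct=lambda u,v:(u/3+125-.33,v/3+155-.33); cs=lambda u,v:(u/3+130-.33,v/3+150-.33)
for n,a,b,z in [("s1",(199,108),(199,198),.045),("s2",(234,251),(283,309),.045),("cap",(587,110),(580,73),.092)]:
    a=ct(*a);b=cs(*b)
    print(n,tri([ray(T,a),ray(S,b)]),atz(T,a,z),atz(S,b,z))
# riser top corners
for a,b in [((28,103),(12,245)),((345,21),(317,96)),((412,258),(469,262)),((85,340),(140,452))]:
    print(atz(T,ct(*a),.045),atz(S,cs(*b),.045))
# amber mask fit: model silhouette, cylinder d44 body height ~65?
for C,roi in [(T,(300,175,340,215)),(S,(305,165,340,210))]:
    im=C["pixels"];h=cv2.cvtColor(im,cv2.COLOR_RGB2HSV)
    x0,y0,x1,y1=roi
    m=((h[...,0]>8)&(h[...,0]<28)&(h[...,1]>100)&(h[...,2]>60));mm=np.zeros_like(m);mm[y0:y1,x0:x1]=m[y0:y1,x0:x1]
    ys,xs=np.nonzero(mm);print("amber bbox",xs.min(),xs.max(),ys.min(),ys.max())
E
```

```text
s1 [0.54967006 0.04644266 0.04668835] [0.54965244 0.04584443 0.045     ] [0.55160304 0.04695323 0.045     ]
s2 [0.432761   0.0245208  0.04575677] [0.43243556 0.02388151 0.045     ] [0.43373321 0.02506597 0.045     ]
cap [ 0.51369522 -0.25616432  0.08834878] [ 0.51251963 -0.25592866  0.092     ] [ 0.51108518 -0.25333381  0.092     ]
[0.56477552 0.18278532 0.045     ] [0.56533603 0.18404497 0.045     ]
[ 0.61317921 -0.07642487  0.045     ] [ 0.61394543 -0.0742675   0.045     ]
[ 0.4158761  -0.11446688  0.045     ] [ 0.41622664 -0.11093339  0.045     ]
[0.3730088  0.14187772 0.045     ] [0.37131738 0.14545171 0.045     ]
amber bbox 307 328 186 208
amber bbox 310 331 177 205
```

```bash
cat >> h.py <<'E'
from scipy.spatial.transform import Rotation as Rn
def down(psi): # tool x heading psi, z down
    return Rn.from_matrix(np.array([[np.cos(psi),np.sin(psi),0],[np.sin(psi),-np.cos(psi),0],[0,0,-1.]])).as_rotvec()
def wray(c,s,uv):
    K=c["mtx"];v=np.array([(uv[0]-K[0,2]),(uv[1]-K[1,2])])/K[0,0];r=np.linalg.norm(v)
    d=np.array([*(np.sin(r)*v/max(r,1e-9)),np.cos(r)])
    R=Rn.from_rotvec(s["eef_rot"]).as_matrix();X=c["T_tool_cam"]
    return s["position"]+R@X[:3,3],R@X[:3,:3]@d
def watz(c,s,uv,z):
    o,d=wray(c,s,uv);return o+d*(z-o[2])/d[2]
E
python3 - <<'E'
from h import *
from workcell import *
T=cam("top0");S=cam("scene0")
im=[]
for C,roi in [(T,(280,155,380,225)),(S,(270,150,370,220))]:
    p=cv2.resize(C["pixels"][roi[1]:roi[3],roi[0]:roi[2],::-1],None,fx=8,fy=8,interpolation=cv2.INTER_CUBIC)
    for z,r in [(0,.022),(.06,.022),(.092,.01)]:
        a=np.linspace(0,2*np.pi,40);q=np.c_[.512+r*np.cos(a),-.255+r*np.sin(a),0*a+z]
        uv=((proj(C,q)-[roi[0],roi[1]]+.5)*8).astype(int);cv2.polylines(p,[uv],True,(0,255,0),1)
    im.append(p[:290] if 0 else cv2.resize(p,(560,392))[:, :])
cv2.imwrite("pics/ov.png",np.vstack([i[:300] for i in im]))
print(sense()["time_s"])
for n,uv in [("blue",(289,169)),("pink",(367,189))]: print(n,atz(T,uv,.09))
for psi in [.184,.184+np.pi/2,.184-np.pi/2,1.57,-1.57]:
    for p in [(.4917,.0345,.1),(.4917,.0345,.045),(.512,-.255,.025),(.512,-.255,.2)]:
        q=inverse_kinematics(np.array(p),down(psi));print(psi,p,None if q is None else np.round(q,2))
E
```

```text
0.15
blue [ 0.57193329 -0.18986152  0.09      ]
pink [ 0.50989141 -0.3639521   0.09      ]
0.184 (0.4917, 0.0345, 0.1) [ 0.68  0.28 -0.94  1.91  0.26  1.08 -1.75]
0.184 (0.4917, 0.0345, 0.045) [ 0.64  0.37 -0.91  1.96  0.35  0.98 -1.82]
0.184 (0.512, -0.255, 0.025) [ 0.71  0.44 -0.4   1.79  0.21  0.96 -1.16]
0.184 (0.512, -0.255, 0.2) [ 0.71  0.26 -0.39  1.62  0.1   1.29 -1.08]
1.7547963267948965 (0.4917, 0.0345, 0.1) [ 0.74  0.3  -1.01  1.91  0.29  1.09 -0.2 ]
1.7547963267948965 (0.4917, 0.0345, 0.045) [ 0.74  0.42 -1.03  1.95  0.43  1.01 -0.31]
1.7547963267948965 (0.512, -0.255, 0.025) [ 0.86  0.48 -0.58  1.78  0.31  0.98  0.34]
1.7547963267948965 (0.512, -0.255, 0.2) [ 0.88  0.28 -0.59  1.61  0.16  1.3   0.44]
-1.3867963267948966 (0.4917, 0.0345, 0.1) None
-1.3867963267948966 (0.4917, 0.0345, 0.045) [-1.21  0.56  1.29  2.04 -0.64  1.03 -2.56]
-1.3867963267948966 (0.512, -0.255, 0.025) [-0.48  0.74  1.16  1.85 -0.77  1.09 -1.98]
-1.3867963267948966 (0.512, -0.255, 0.2) [-0.53  0.41  1.17  1.68 -0.39  1.31 -2.25]
1.57 (0.4917, 0.0345, 0.1) [ 0.74  0.3  -1.01  1.91  0.29  1.09 -0.39]
1.57 (0.4917, 0.0345, 0.045) [ 0.73  0.42 -1.03  1.95  0.43  1.   -0.49]
1.57 (0.512, -0.255, 0.025) [ 0.84  0.47 -0.56  1.78  0.29  0.97  0.17]
1.57 (0.512, -0.255, 0.2) [ 0.86  0.28 -0.57  1.61  0.16  1.29  0.27]
-1.57 (0.4917, 0.0345, 0.1) [ 0.98  0.52 -1.37  1.9   0.56  1.19  2.55]
-1.57 (0.4917, 0.0345, 0.045) [ 0.88  0.55 -1.23  1.95  0.59  1.08  2.53]
-1.57 (0.512, -0.255, 0.025) [-0.48  0.74  1.16  1.85 -0.77  1.09 -2.16]
-1.57 (0.512, -0.255, 0.2) [-0.53  0.41  1.17  1.68 -0.39  1.31 -2.43]
```

View pics/ov.png

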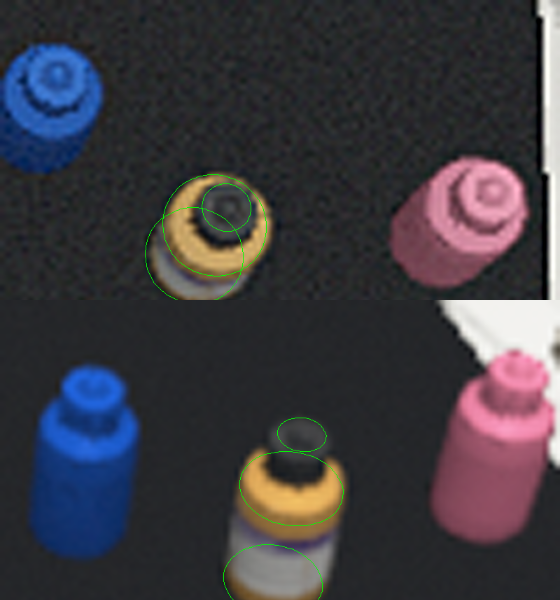

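The overlay shows that my bottle model is about 3–4 mm too far left, so the bottle is near (0.510, -0.258). I'll refine that with the wrist camera. Next I close the fingers, hover over the panel and check.

Run:
```python
from h import *
from workcell import *
grasp()
move_to(np.array([.4917,.0345,.15]),down(1.57))
s=sense();c=camera("wrist");cv2.imwrite("pics/w1.png",c["pixels"][:,:,::-1])
np.savez("w1.npz",**c,position=s["position"],eef_rot=s["eef_rot"])
print(s["time_s"],s["position"],s["opening"],s["ft_force"])
```

```text
4.2167 [0.4919494  0.033499   0.15000463] 0.0005577233269566636 [-0.69204434 -0.20400127 -0.20335954]
```

View pics/w1.png

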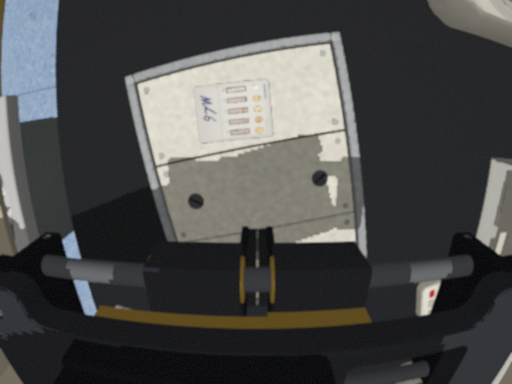

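The wrist view shows the screw heads at about (196,201) and (320,178), and the fingers closed at (258,240). I'll cross-check the centre from these, then press in small steps.

Run:
```python
from h import *
from workcell import *
w=cam("w1");s0=dict(position=w["position"],eef_rot=w["eef_rot"])
a=watz(w,s0,(196,201),.045);b=watz(w,s0,(320,178),.045);print(a,b,(a+b)/2,np.linalg.norm(a-b))
P=np.array([.4918,.0345])
servo_line(np.array([*P,.055]),down(1.57),v=.1)
pause(.3)
f0=np.mean([sense()["ft_force"][2] for _ in range(3)]);print("base",f0)
z=.049
while z>.030:
    servo_line(np.array([*P,z]),down(1.57),v=.02); pause(.05)
    s=sense();f=s["ft_force"][2]-f0
    print(round(z,4),np.round(s["position"],4),round(f,2))
    if abs(f)>9: break
    z-=.0007
pause(.5);s=sense();print("hold",s["position"],s["ft_force"]-[0,0,f0],s["time_s"])
```

```text
[0.43283271 0.0239648  0.045     ] [0.550905  0.0464853 0.045    ] [0.49186886 0.03522505 0.045     ] 0.12020082134064332
base 0.17948791849938125
0.049 [0.4917 0.0346 0.0489] 0.08
0.0483 [0.4918 0.0345 0.0483] -1.13
0.0476 [0.4918 0.0345 0.0476] -0.91
0.0469 [0.4918 0.0345 0.0469] -1.18
0.0462 [0.4918 0.0345 0.0462] 0.06
0.0455 [0.4919 0.0345 0.0455] -0.2
0.0448 [0.4919 0.0345 0.0448] 0.67
0.0441 [0.4919 0.0345 0.0441] 1.38
0.0434 [0.4919 0.0345 0.0434] 1.3
0.0427 [0.4919 0.0345 0.0427] 1.72
0.042 [0.4919 0.0345 0.042 ] 2.33
0.0413 [0.4919 0.0345 0.0415] 6.08
0.0406 [0.4919 0.0345 0.0413] 15.44
hold [0.49189861 0.03449071 0.04131095] [-4.95614671 -1.29899111 14.85710681] 10.2667
```

The panel gave at about 1 N per mm from z≈0.045, then went rigid at 4 mm and held about 15 N. That is the beam. I'll release it and go look at the bottle.

Run:
```python
from h import *
from workcell import *
servo_line(np.array([.4918,.0345,.06]),down(1.57),v=.05)
servo_line(np.array([.4918,.0345,.19]),down(1.57),v=.2)
gripper_open()
move_to(np.array([.51,-.258,.19]),down(1.25))
s=sense();c=camera("wrist");cv2.imwrite("pics/w2.png",c["pixels"][:,:,::-1])
np.savez("w2.npz",**c,position=s["position"],eef_rot=s["eef_rot"])
print(s["time_s"],s["position"],s["opening"],s["ft_force"])
```

```text
14.25 [ 0.51076248 -0.25555834  0.19029761] 0.08665157299730962 [ 0.10789725 -0.12144297  0.63086932]
```

View pics/w2.png

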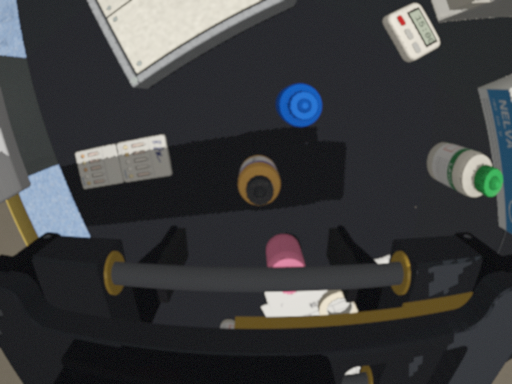

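The wrist view shows the amber bottle with its cap at about (260,191) and its foot at about (258,165). Blue is at (300,105) and pink at (285,252). I'll fit the bottle using all three views.

Run:
```python
from h import *
w=cam("w2");s=dict(position=w["position"],eef_rot=w["eef_rot"])
print(watz(w,s,(260,191),.091))
def wproj(P):
    R=Rn.from_rotvec(s["eef_rot"]).as_matrix();X=w["T_tool_cam"];A=R@X[:3,:3];o=s["position"]+R@X[:3,3]
    d=(P-o)@A;th=np.arctan2(np.hypot(d[:,0],d[:,1]),d[:,2]);ph=np.arctan2(d[:,1],d[:,0]);K=w["mtx"]
    return np.c_[K[0,2]+K[0,0]*th*np.cos(ph),K[1,2]+K[0,0]*th*np.sin(ph)]
T=cam("top0");S=cam("scene0");out=[]
for C,pf,x0,y0 in [(T,lambda P:proj(T,P),290,170),(S,lambda P:proj(S,P),295,165),(w,wproj,230,150)]:
    p=cv2.resize(C["pixels"][y0:y0+60,x0:x0+60,::-1],None,fx=6,fy=6,interpolation=cv2.INTER_CUBIC)
    row=[]
    for x,y in [(.511,-.2585),(.511,-.256)]:
        q_=p.copy()
        for z,r in [(0.001,.022),(.06,.022),(.091,.01)]:
            a=np.linspace(0,2*np.pi,40);q=np.c_[x+r*np.cos(a),y+r*np.sin(a),0*a+z]
            cv2.polylines(q_,[((pf(q)-[x0,y0]+.5)*6).astype(int)],True,(0,255,0),1)
        row.append(q_[:300])
    out.append(np.vstack(row))
o=np.hstack(out);cv2.imwrite("pics/ov2.png",cv2.resize(o,(800,int(o.shape[0]*800/o.shape[1]))))
```

```text
[ 0.51397214 -0.25448997  0.091     ]
```

View pics/ov2.png

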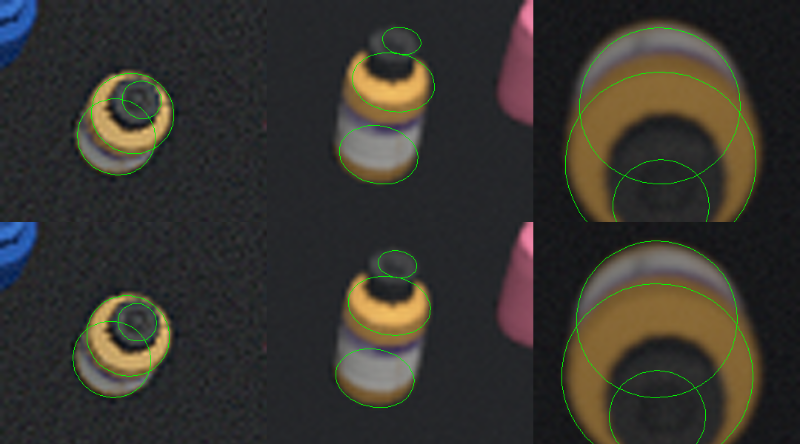

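The model at about (0.512, -0.257) matches all three views within about 2 mm. Next I descend, grasp, lift and check.

Run:
```python
from h import *
from workcell import *
P=np.array([.5122,-.257]);o=down(1.25)
servo_line(np.array([*P,.10]),o,v=.2)
servo_line(np.array([*P,.0255]),o,v=.08)
print(sense()["ft_force"],sense()["position"])
grasp();s=sense();print("open",s["opening"],s["position"],s["ft_force"])
servo_line(np.array([*P,.16]),o,v=.12);pause(.2)
s=sense();c=camera("wrist");cv2.imwrite("pics/w3.png",c["pixels"][:,:,::-1]);c=camera("scene");cv2.imwrite("pics/s3.png",cv2.resize(c["pixels"][100:300,150:450,::-1],None,fx=2,fy=2))
print(s["time_s"],s["position"],s["opening"],s["ft_force"])
```

```text
[ 0.73441288 -0.32084395  0.46454736] [ 0.51260833 -0.25708707  0.02601122]
open 0.04228079076355951 [ 0.51218098 -0.25700538  0.02548865] [0.08702882 0.1997837  0.38832139]
18.275 [ 0.51195923 -0.25685962  0.15945356] 0.04234257687799276 [ 0.09600305  0.83977328 -1.01909962]
```

View pics/w3.png

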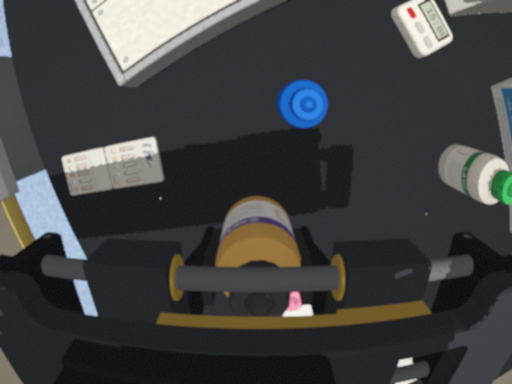

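View pics/s3.png

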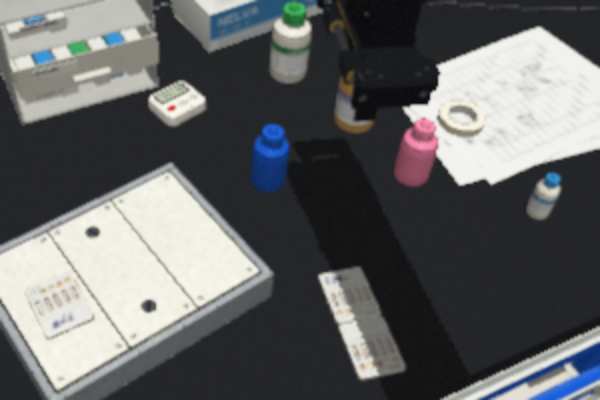

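The bottle is gripped at 42 mm and upright, with its foot at about (258,205) in the wrist view. Now I carry it to the panel and lower it with force checks.

Run:
```python
from h import *
from workcell import *
P=np.array([.4919,.0348]);o=down(1.57)
servo_line(np.array([*P,.17]),o,v=.12)
servo_line(np.array([*P,.085]),o,v=.1)
pause(.3);c=camera("scene");cv2.imwrite("pics/s4.png",cv2.resize(c["pixels"][100:300,100:400,::-1],None,fx=2,fy=2))
f0=np.mean([sense()["ft_force"][2] for _ in range(3)])
z=.075
while z>.067:
    servo_line(np.array([*P,z]),o,v=.02);pause(.15)
    s=sense();f=s["ft_force"][2]-f0;print(round(z,4),np.round(s["position"],4),round(f,2),s["time_s"])
    if f>1.8: break
    z-=.0007 if z<.0725 else .0015
```

```text
0.075 [0.492  0.0348 0.0751] 0.54 23.1167
0.0735 [0.4919 0.0348 0.0735] -0.45 23.5167
0.072 [0.4919 0.0348 0.072 ] -0.5 23.9167
0.0713 [0.4919 0.0348 0.0713] 0.34 24.3167
0.0706 [0.4919 0.0348 0.0706] -0.04 24.7167
0.0699 [0.492  0.0348 0.07  ] 0.02 25.1167
0.0692 [0.492  0.0348 0.0692] 1.9 25.5167
```

View pics/s4.png

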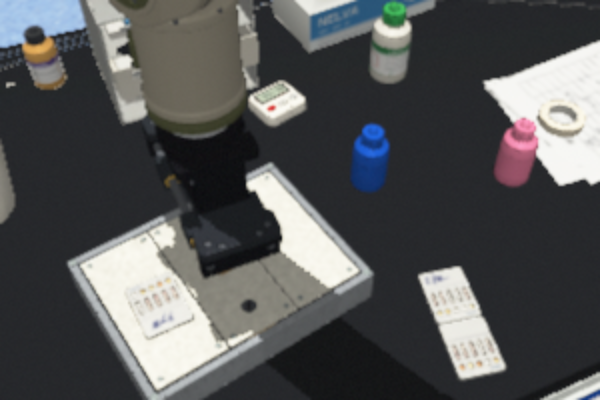

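The contact force is 1.9 N at 1.3 mm below nominal, which agrees with the spring. I'll release, retreat straight up and check.

Run:
```python
from h import *
from workcell import *
gripper_open();pause(.3);print(sense()["opening"],sense()["ft_force"])
servo_line(np.array([.4919,.0348,.17]),down(1.57),v=.08)
servo_line(np.array([.4919,.0348,.24]),down(1.57),v=.15)
move_to(np.array([.42,-.25,.30]),down(1.25));pause(.3)
for n in ["scene","top"]:
    c=camera(n);np.savez(n+"5.npz",**c)
    x0,y0=(130,150) if n=="scene" else (125,155)
    cv2.imwrite(f"pics/{n}5.png",cv2.resize(c["pixels"][y0-50:y0+130,x0:x0+200,::-1],None,fx=3,fy=3,interpolation=cv2.INTER_CUBIC))
print(sense()["time_s"])
```

```text
0.08721226899389795 [ 0.61849596  0.21155251 -0.7132979 ]
30.3917
```

View pics/scene5.png

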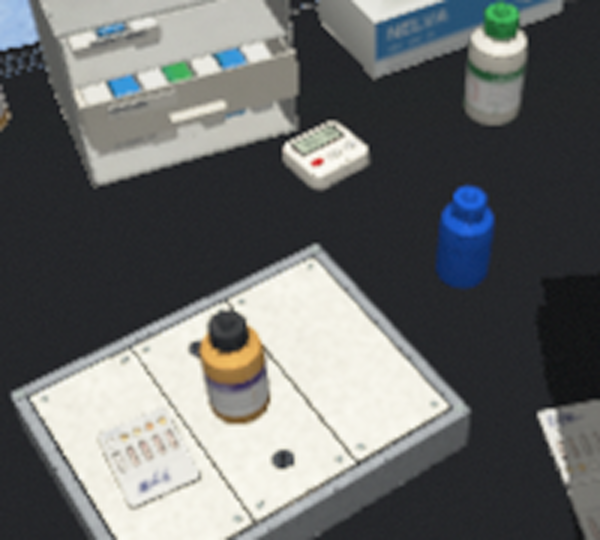

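View pics/top5.png

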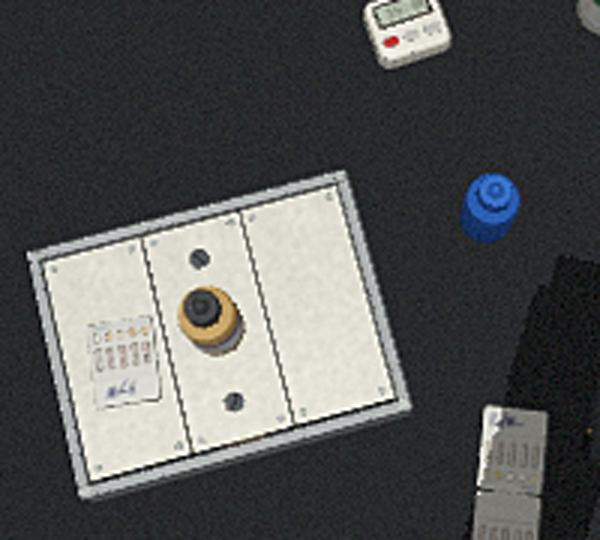

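Run:
```python
from h import *
from workcell import *
T=cam("top5");S=cam("scene5")
a=(202/3+125-.3,305/3+105-.3);b=(228/3+130-.3,318/3+100-.3)
p=tri([ray(T,a),ray(S,b)]);print(p,atz(T,a,.137),atz(S,b,.137))
d=p[:2]-[.4918,.0352];c,s=np.cos(.186),np.sin(.186);print("panel frame",c*d[0]+s*d[1],-s*d[0]+c*d[1])
print(np.abs(sense()["dq"]).max());job_done()
```

```text
[0.49176016 0.03425678 0.13755147] [0.49129539 0.03326388 0.137     ] [0.49296316 0.03513432 0.137     ]
panel frame -0.00021358338216661573 -0.0009195880693137799
0.00631752326522672
the job is handed in; nothing more can be done
```

The job is done and handed in at about 30 s of the 61 s allowed; `job_done()` reported no verdict.

- **Pressing:** The middle panel is the only one with two screw heads. I pressed its centre with closed fingertips. It gave about 4 mm at roughly 1 N per mm, then went rigid. I held it at about 15 N for 0.5 s (TCP at z = 0.0413 m) and let it up.
- **Bottle:** I gripped the front amber bottle at about 44 mm above its foot. I lowered it onto that panel until contact read 1.9 N, then let go and backed away.
- **Last checks:** Triangulated from the two fixed cameras, the cap is about 1 mm from the panel's middle at z = 0.1376 m; 0.137 m is expected. The bottle looks upright between the two screw heads. The arm is clear of everything.
- **Disagreements:** The camera views differed by 2–3 mm, within tolerance. The wrist force readings carried about 1 N of noise.

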